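# Seat the head of a dental handpiece, draw it from its charger and hold it level

## Robot

A 6-joint arm with a two-finger parallel gripper is mounted at the origin on the work surface. World frame = base frame: x ahead of the robot, y to its left, z up, the work surface at z = 0. Lengths are in m, angles in rad, forces in N, time in s.
With the tool pointing down it reaches from about 0.35 to 0.975 m from the base axis. Payload 4.9 kg.
Tool frame: the origin (TCP) lies at the very end of the fingers, on their centre line; the grasp point (between the pads) lies 19 mm behind it; x points along the fingers, y is the direction in which the jaws open and shut, and the axes are right-handed (so a half turn about x gives the same grasp; the last joint's range is limited). The gripper opens to 85 mm and grips with 20 to 120 N. Pads are 22 mm wide; open, the fingers measure 114 mm over their backs; the gripper's body (76 mm by 85 mm) begins 54 mm behind the grasp point. The pads swing forward as they close: fully open they stand 13 mm farther back than shut.
Start: joints at [-1.41, 0.053, 1.613, -0, 1.476, -0.119], TCP at [0.173, -0.601, 0.231] pointing down, gripper open.
Joint ranges: [-3.01, 3.01], [-1.01, 2.22], [0.06, 2.58], [-1.02, 4.17], [0.09, 2.62], [-3.14, 3.14]. Speed limits (rad/s): [2.57, 2.57, 3.14, 3.14, 3.14, 3.14].

## Interface

Orientations are given as a rotation vector (axis times angle).
In Python, from station import ctrl, get_image, calibration, finish_job, search_frame, cut_out, mark_of gives the robot as it stands. The module is installed in compiled form; this text tells all that it offers.
- The arm moves only by the tool arm_command, never from a script. Its argument "plan" is a list that holds one entry, the list of rows, each a list of 7 numbers: the shift along the tool's x, y, z in m, then the turn, a rotation vector about the tool's x, y, z in degrees, then the finger opening in m, from 0 to 0.0854. A call has 1 to 20 rows; each row shifts and turns the pose as measured when the row begins, along the tool's axes as they then stand; what a row does not reach is not made up. A row lasts 1/12 s, in which the tool goes at most 41.7 mm and 7.16 degrees, less where a joint would pass 70% of its speed; a pose out of reach is approached as far as the arm can. A call with a gripper value outside its range is refused whole. The fingers move at their own pace and stop on an object; "squeeze" is the grip in N (left out, the last holds). Time passes only in rows, so rows that do not move let the fingers close. It gives the time, the measured TCP pose, the force and the opening at its end, in the units of the state.
- ctrl.get_obs(): the state, without advancing time (a new reading comes with each control period).
- get_image(name): name is "side" or "top"; returns the picture (480x640x3 uint8, red, green, blue); there is no depth.
- calibration(name): a dict with "fx", "fy", "cx", "cy" (pixels), "cam_to_world" (4x4, takes a point from camera to world coordinates). Camera axes: x right, y down, z forward; pixel columns grow to the right and rows downward; lengths in m; the calibration is good to about 2 mm. A picture is of the moment at which its call begins. calibration takes no time and is no camera call.
- finish_job(): hands the job in, once; it reports no verdict.
Trained networks look in the newest picture that a camera, given by its name, has taken for a name from the list of things; names that differ only in an ending like _2 or _b are one class to them, and where a whole thing is asked for, a point or a joint stands for the part that bears it (a point fixed in the world has none). Each returns a list of dicts, best first, with "conf" (0 to 1); they miss things now and then, are a little off and sometimes report something else, mostly with a low value. They report only what shows in the picture. A call takes as long as a camera call. They do not tell look-alikes from the thing itself.
- search_frame(camera, thing): "at" ([x, y, z] in m, in the coordinates of the camera as it stood for that picture, good to about 4 mm: the middle of the surface that is visible of it).
- cut_out(camera, thing): "mask" (480x640 bool, what is visible of it).
- mark_of(camera, thing): "at" ([x, y, z] in m, in the coordinates of the camera as it stood for that picture, good to about 4 mm: a listed point, or the origin of a listed thing).
The state is a dict: "t": time; "q": joint angles; "dq": joint speeds; "effort": joint torques, N m; "tool_pos": TCP position; "tool_rot": TCP orientation; "contact_force": force on the tool from outside, world axes, zero at the start; "wrist_torque": the same for the moment, N m; "opening": finger opening in m.
Only numpy, scipy, OpenCV 4.12 (cv2) and the standard library are available. Lean on these libraries where they do the work, as an engineer would, in place of code of your own. Each camera call takes 0.05 s, during which the arm holds its last target. There are 200 camera calls.

## Task

The cordless handpiece leans in its charging cradle with its steel head not pushed fully on: while it is still in the cradle, press the head down until it is fully home. Then draw the handpiece out of the cradle, turn it level (lying flat in the air, head pointing any way) and keep holding it still at least 20 cm above the bench; finish while holding it. Leave the curing light in the other cradle, the file stand, the measuring block and the pen where they are.

Things in the scene. Friction and masses are not known exactly. Their poses are not given: they have to be found in the camera images.
- handpiece_mid (a point): Grip centre of the handpiece, a loose straight white barrel 28 mm in diameter, 150 mm long (22 mm at its top), about 175 g with its head. The point is on its axis, 100 mm from its foot. z runs along the barrel from foot to head; in the cradle z leans about 33 (+-3) degrees from vertical, away from the robot, and y is level.
- handpiece_foot (a point): Centre of the handpiece's lower end face, on its axis; same axes as handpiece_mid. The lowest 60 mm of the barrel stands inside the cradle's sleeve, with 1.5 mm of play around it; the rest is free to be gripped.
- head_drum (a point): Centre of the drum atop the handpiece's steel head: 16 mm in diameter, 18 mm long along its y axis (level in the cradle), on the handpiece's axis, 196 mm from the foot when the head is home, up to 202 mm when not. Press on the drum's upper side, 8 mm above this point, down along the handpiece (minus z). Below the drum the head is a cone 12 to 21 mm wide, 34 mm long.
- head (a joint): How far the head is pushed on to the handpiece along its axis: starts between 0 and 0.002 m, 0.006 m is fully home against a stop. It moves against about 4 N of friction along the axis, with no spring; it stays where it is left and can be pulled off again up to 0.
- dock_socket (a point): Centre of the inner floor of the handpiece's cradle (fixed), where its foot rests, 30 mm above the bench. The sleeve is a grey tube leaning 30 degrees, 43 mm outside, 31 mm inside, 60 mm deep, on a white base 130 x 90 x 18 mm centred 37.5 mm along x from here. z is vertical, x the horizontal direction of the lean: away from the robot, within 20 degrees of ahead.
- curing_light_mid (a point): Leave alone: a curing light, a similar white barrel but 125 mm long with a bent black light guide instead of a steel head, loose in a second, identical cradle (fixed, at least 160 mm to one side). Point on its axis, 62.5 mm from its foot.
- file_stand_mid (a point): Leave alone: centre of a loose block stand 60 x 90 x 40 mm with short files standing 21 mm out of its top.
- gauge_block_mid (a point): Leave alone: centre of a loose cream measuring block 35 x 100 x 22 mm.
- pen_mid (a point): Leave alone: centre of a loose pen 132 mm long, 12 mm thick, lying on the bench to the robot's right of the cradles.
Mind the look-alikes: they are no part of the job. What is shaped like the part that bears dock_socket but brown or orange is not meant.

How it is judged:
On the way, in this order (a step that is already met when the one before it is completed fails the run):
1. the head is fully home while the handpiece stands in its cradle (value of joint head above 0.005 m and distance between handpiece_foot and dock_socket below 0.012 m), for 0.2 s.
2. the handpiece is drawn out of its cradle (distance between handpiece_foot and dock_socket above 0.075 m), for 0.1 s.
At the end, for the whole second after the job is handed in: The handpiece is held by the fingers alone, still, its long axis level within 16 degrees and the centre of its grip at least 190 mm above the bench, clear of both cradles, its head still fully home (at least 5 of 6 mm); the bystanders within 30 mm of where they were (angle between handpiece_mid's own z axis and vertical between 1.29 and 1.85 rad and height (world z) of handpiece_mid above 0.19 m and value of joint head above 0.005 m and contact force between handpiece and the fingers above 1 N and contact force between handpiece and dock below 0.2 N and contact force between handpiece and light_dock below 0.2 N and linear speed of handpiece below 0.04 m/s and distance between handpiece_foot and dock_socket above 0.075 m); the arm keeps its last pose, push and grip.
It fails at once if the curing light is disturbed (moved more than 30 mm) (distance of curing_light_mid from where it was at the start of the episode above 0.03 m).
It fails at once if the file stand is disturbed (moved more than 30 mm) (distance of file_stand_mid from where it was at the start of the episode above 0.03 m).
It fails at once if the measuring block is disturbed (moved more than 30 mm) (distance of gauge_block_mid from where it was at the start of the episode above 0.03 m).
It fails at once if the pen is disturbed (moved more than 30 mm) (distance of pen_mid from where it was at the start of the episode above 0.03 m).
It also fails if it takes over 58 s, if anything falls off the work surface, if the arm or the gripper's body presses on something with over 40 N, if the wrist force passes 120 N, or if a joint passes its speed limit or range.

## Working session

There is one attempt and no reset: what is moved stays moved. The work goes in short steps, Python scripts to look and compute and a tool call to move; the robot and the scene stay as the last step left them, time stands still between calls to the robot, and variables do not carry over. Pictures are saved under pics/ and viewed, about 8 in all and at most 12, crops included, and the job is handed in when it is done.

Besides the shell and the picture viewer there is one more tool, called after "Emit:" by a JSON object that holds its "method" and its "body", one argument or row to a line. arm_command: Moves the arm, as the interface text tells. Its arguments: {"type":"object","properties":{"plan":{"type":"array","items":{"type":"array","items":{"type":"array","items":{"type":"number"}}}},"squeeze":{"type":"number"}},"required":["plan"]}

```bash
mkdir -p pics
cat > h.py <<'E'
import numpy as np, cv2
from station import ctrl, get_image, calibration, finish_job, search_frame, cut_out, mark_of
from scipy.spatial.transform import Rotation as R
def w(cam,p):
    T=np.array(calibration(cam)["cam_to_world"]); return T[:3,:3]@np.array(p)+T[:3,3]
def px(cam,P):
    c=calibration(cam);T=np.linalg.inv(np.array(c["cam_to_world"]));p=T[:3,:3]@np.array(P)+T[:3,3]
    return np.array([c["fx"]*p[0]/p[2]+c["cx"],c["fy"]*p[1]/p[2]+c["cy"]])
def ray(cam,u,v):
    c=calibration(cam);T=np.array(c["cam_to_world"]);d=T[:3,:3]@np.array([(u-c["cx"])/c["fx"],(v-c["cy"])/c["fy"],1]);return T[:3,3],d/np.linalg.norm(d)
def tri(a,b):
    (o1,d1),(o2,d2)=a,b
    s=np.linalg.lstsq(np.c_[d1,-d2],o2-o1,rcond=None)[0];A=o1+s[0]*d1;B=o2+s[1]*d2
    return (A+B)/2,np.linalg.norm(A-B)
E
python3 - <<'E'
from h import *
np.set_printoptions(precision=4,suppress=True)
for c in ("side","top"):
    im=get_image(c); cv2.imwrite(f"pics/{c}0.png",im[:,:,::-1])
    print(c,np.array(calibration(c)["cam_to_world"])[:3,3])
    for n in ["handpiece_mid","handpiece_foot","head_drum","dock_socket","curing_light_mid","file_stand_mid","gauge_block_mid","pen_mid"]:
        print(n,[(round(r["conf"],2),w(c,r["at"]),px(c,w(c,r["at"])).round()) for r in mark_of(c,n)[:3]])
o=ctrl.get_obs();print(o)
E
```

```text
side [-0.008   0.5475  0.8763]
handpiece_mid [(0.95, array([ 0.5801, -0.1131,  0.1141]), array([356., 233.]))]
handpiece_foot []
head_drum [(0.5, array([ 0.6287, -0.097 ,  0.1952]), array([336., 196.]))]
dock_socket [(0.86, array([ 0.5334, -0.1226,  0.027 ]), array([372., 270.])), (0.75, array([0.3359, 0.2821, 0.0297]), array([293., 448.]))]
curing_light_mid [(0.77, array([0.5888, 0.1562, 0.0883]), array([256., 302.]))]
file_stand_mid [(0.64, array([ 0.7558, -0.0054,  0.0205]), array([269., 247.]))]
gauge_block_mid [(0.74, array([ 0.5331, -0.1261,  0.0285]), array([373., 269.])), (0.64, array([0.5722, 0.3639, 0.009 ]), array([176., 393.]))]
pen_mid [(0.7, array([ 0.5289, -0.3723,  0.0031]), array([441., 230.]))]
top [0.4472 0.0038 1.098 ]
handpiece_mid [(0.9, array([ 0.584 , -0.1131,  0.1147]), array([387., 232.]))]
handpiece_foot []
head_drum [(0.69, array([ 0.6332, -0.0942,  0.1976]), array([382., 197.]))]
dock_socket [(0.89, array([0.331 , 0.2879, 0.027 ]), array([179., 363.])), (0.7, array([ 0.3195, -0.2724,  0.0294]), array([463., 372.])), (0.62, array([ 0.5304, -0.1223,  0.03  ]), array([387., 264.]))]
curing_light_mid [(0.63, array([0.5837, 0.1573, 0.0826]), array([245., 233.]))]
file_stand_mid [(0.7, array([ 0.752 , -0.0005,  0.0174]), array([328., 158.]))]
gauge_block_mid [(0.56, array([0.568 , 0.3709, 0.0097]), array([146., 244.]))]
pen_mid [(0.71, array([ 0.5295, -0.3666,  0.0016]), array([503., 267.]))]
{'t': 0.9, 'q': array([-1.41  ,  0.0527,  1.6129,  0.    ,  1.476 , -0.119 ]), 'dq': array([-0.0002,  0.0006, -0.0006, -0.0009,  0.0003, -0.0005]), 'effort': array([  0.0004, -39.3666, -37.0474,  -0.0001,   0.0003,   0.    ]), 'tool_pos': array([ 0.1726, -0.6007,  0.2313]), 'tool_rot': array([ 2.0716,  0.2917, -2.0715]), 'contact_force': array([-0.3878, -0.5057,  0.4057]), 'wrist_torque': array([ 0.0139, -0.0411, -0.0106]), 'opening': 0.08561488497222554}
```

Run:
```python
import cv2
a=cv2.imread("pics/side0.png");b=cv2.imread("pics/top0.png")
cv2.imwrite("pics/sidec.png",cv2.resize(a[150:350,220:460],None,fx=3,fy=3,interpolation=3))
cv2.imwrite("pics/topc.png",cv2.resize(b[150:310,300:500],None,fx=4,fy=4)[:600])
```

```text
(no output)
```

View pics/side0.png

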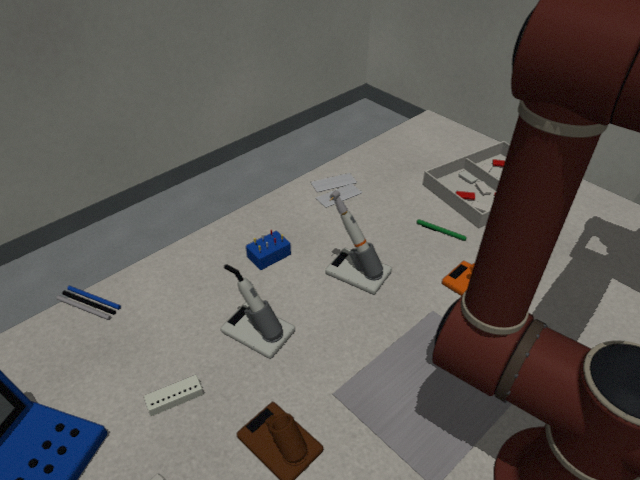

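View pics/topc.png

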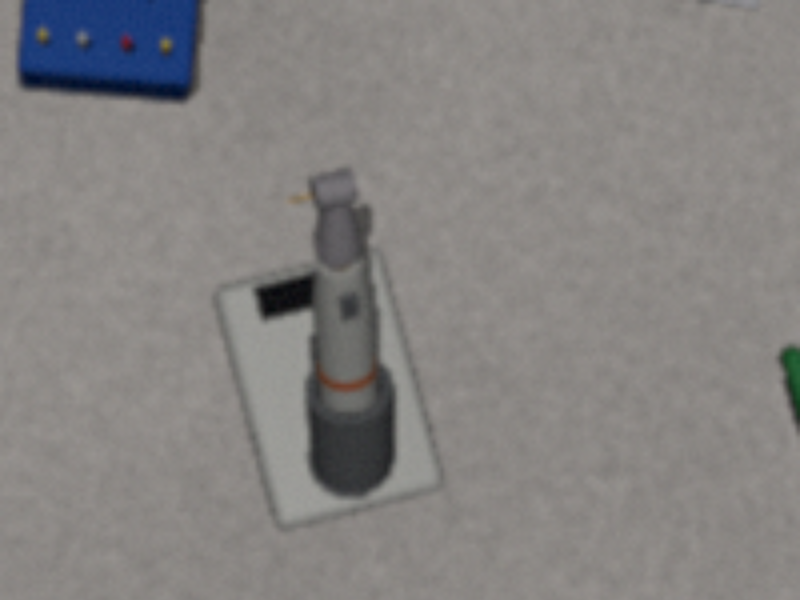

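View pics/sidec.png

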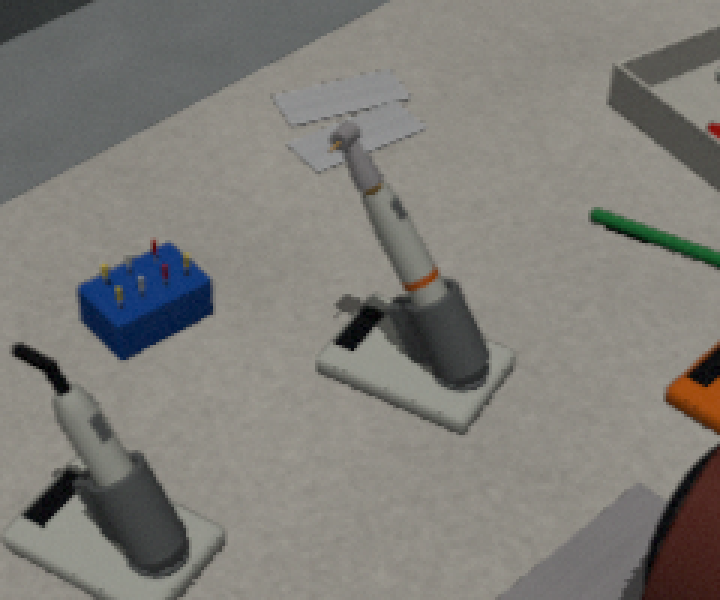

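The handpiece stands in the right cradle: drum at about side (335,195), top (384,197); sleeve foot at about (372,270) and (387,264). The curing light is on the left, and the brown and orange cradles are look-alikes. Next I refine the axis.

Run:
```python
from h import *
np.set_printoptions(precision=4,suppress=True)
pl=[]
for c in ("side","top"):
    r=cut_out(c,"handpiece_mid"); m=r[0]["mask"]; 
    ys,xs=np.nonzero(m); print(c,r[0]["conf"],m.sum(),xs.min(),xs.max(),ys.min(),ys.max())
    pts=[]
    for v in range(ys.min()+2,ys.max()-3):
        pts.append([xs[ys==v].mean(),v])
    vx,vy,x0,y0=cv2.fitLine(np.float32(pts),cv2.DIST_HUBER,0,.01,.01).ravel()
    o,d1=ray(c,x0-20*vx,y0-20*vy);_,d2=ray(c,x0+20*vx,y0+20*vy)
    n=np.cross(d1,d2);n/=np.linalg.norm(n);pl.append((n,n@o))
d=np.cross(pl[0][0],pl[1][0]);d/=np.linalg.norm(d);d*=np.sign(d[2])
p=np.linalg.lstsq(np.array([pl[0][0],pl[1][0],[0,0,1]]),[pl[0][1],pl[1][1],.114],rcond=None)[0]
print("axis",p,d,"lean",np.degrees(np.arccos(d[2])),"az",np.degrees(np.arctan2(d[1],d[0])))
print("drum tri",tri(ray("side",335,195),ray("top",383.7,197)))
for z in (.03,.196):print(z,p+d*(z-p[2])/d[2])
# base rectangle azimuth
B=[]
for u,v in [(220,290),(380,250),(440,485),(280,525)]:
    o,dd=ray("top",300+u/4,150+v/4);B.append(o+dd*(.018-o[2])/dd[2])
B=np.array(B);print(B,B.mean(0)); e=(B[0]+B[1]-B[2]-B[3]);print("baseaz",np.degrees(np.arctan2(e[1],e[0])))
a=np.radians(15);print("dock from base",B.mean(0)-.0375*np.array([np.cos(a),np.sin(a),0]))
def pose(L,A):
    L,A=np.radians(L),np.radians(A);z=np.array([np.sin(L)*np.cos(A),np.sin(L)*np.sin(A),np.cos(L)]);y=np.array([-np.sin(A),np.cos(A),0]);return np.cross(y,z),y,z
x,y,z=pose(32,15)
R0=R.from_rotvec(ctrl.get_obs()["tool_rot"]);print(R0.as_matrix())
for s in (1,-1):
    T=np.c_[-z,s*y,np.cross(-z,s*y)];print(s,(R0.inv()*R.from_matrix(T)).as_rotvec(True))
```

```text
side 0.88 659 331 367 191 250
top 0.66 692 378 393 194 253
axis [ 0.5808 -0.1103  0.114 ] [0.5268 0.1422 0.838 ] lean 33.06801021179183 az 15.108927588787942
drum tri (array([ 0.6334, -0.0981,  0.1943]), np.float64(0.0019312400177398294))
0.03 [ 0.528  -0.1245  0.03  ]
0.196 [ 0.6323 -0.0964  0.196 ]
[[ 0.6167 -0.0582  0.018 ]
 [ 0.6384 -0.1404  0.018 ]
 [ 0.5177 -0.1705  0.018 ]
 [ 0.4966 -0.0891  0.018 ]] [ 0.5674 -0.1146  0.018 ]
baseaz 14.213678606737982
dock from base [ 0.5311 -0.1243  0.018 ]
[[-0.      0.2762 -0.9611]
 [-0.     -0.9611 -0.2762]
 [-1.      0.      0.    ]]
1 [-172.0732    0.4479  -49.338 ]
-1 [  1.0057 -31.9972  -0.2905]
```

Emit:
{"method": "arm_command", "body": {
  "plan": [
    [[-0.01, -0.018, -0.032, 0, 0, 0, 0], [-0.01, -0.018, -0.032, 0, 0, 0, 0], [-0.01, -0.018, -0.032, 0, 0, 0, 0], [-0.01, -0.018, -0.032, 0, 0, 0, 0], [-0.01, -0.018, -0.032, 0, 0, 0, 0], [-0.01, -0.018, -0.032, 0, 0, 0, 0], [-0.01, -0.018, -0.032, 0, 0, 0, 0], [0, -0.018, -0.032, 0, 0, 0, 0], [0, -0.018, -0.032, 0, 0, 0, 0], [0, -0.018, -0.032, 0, 0, 0, 0], [0, -0.018, -0.032, 0, 0, 0, 0], [0, -0.018, -0.032, 0, 0, 0, 0], [0, -0.018, -0.032, 0, 0, 0, 0], [0, -0.018, -0.032, 0, 0, 0, 0], [0, -0.018, -0.032, 0, 0, 0, 0], [0, -0.018, -0.032, 0, 0, 0, 0], [0, -0.018, -0.032, 0, 0, 0, 0], [0, -0.018, -0.032, 0, 0, 0, 0], [0, -0.018, -0.032, 0, 0, 0, 0], [0, 0, 0, 0, 0, 0, 0]]
  ]
}}

```text
t: 2.67
tool_pos: [0.6854, -0.0821, 0.3066]
tool_rot: [2.082, 0.28, -2.066]
contact_force: [0.4, 0.4, -1.3]
opening: 0.0002
```

Emit:
{"method": "arm_command", "body": {
  "plan": [
    [[0, 0, 0, 0.2, -6.6, 0, 0], [0, 0, 0, 0.2, -6.6, 0, 0], [0, 0, 0, 0.2, -6.6, 0, 0], [0, 0, 0, 0.2, -6.6, 0, 0], [0, 0, 0, 0.2, -6.6, 0, 0], [0, 0, 0, 0, 0, 0, 0], [0, 0, 0, 0, 0, 0, 0]]
  ]
}}

```text
t: 3.25
tool_pos: [0.6848, -0.0789, 0.3021]
tool_rot: [1.356, 0.165, -2.568]
contact_force: [0.9, -0.1, 0.8]
opening: 0.0
```

```bash
cat >> h.py <<'E'
np.set_printoptions(precision=4,suppress=True)
def axes(L=33,A=15):
    L,A=np.radians(L),np.radians(A);z=np.array([np.sin(L)*np.cos(A),np.sin(L)*np.sin(A),np.cos(L)]);y=np.array([-np.sin(A),np.cos(A),0]);return np.cross(y,z),y,z
def to(P,X,Y):
    o=ctrl.get_obs();R0=R.from_rotvec(o["tool_rot"]);T=np.c_[X,Y,np.cross(X,Y)]
    print("t",o["t"],"q",o["q"],"p",o["tool_pos"],"F",o["contact_force"],"op",o["opening"])
    print("shift mm (tool)",R0.inv().apply(P-o["tool_pos"])*1e3,"turn",(R0.inv()*R.from_matrix(T)).as_rotvec(True))
D=np.array([.633,-.0965,.196])
E
python3 - <<'E'
from h import *
x,y,z=axes();to(D+.008*z,-z,-y)
E
```

```text
t 3.25 q [-0.1324  0.545   0.9836 -0.2697  2.1579  1.0955] p [ 0.6848 -0.0789  0.3021] F [ 0.9245 -0.1386  0.789 ] op 8.802593787023713e-08
shift mm (tool) [110.3982   2.9254 -14.7566] turn [-0.4342  1.4019 -0.3021]
```

Emit:
{"method": "arm_command", "body": {
  "plan": [
    [[0.018, 0.0007, -0.0037, -0.1, 0.35, -0.1, 0], [0.018, 0.0007, -0.0037, -0.1, 0.35, -0.1, 0], [0.018, 0.0007, -0.0037, -0.1, 0.35, -0.1, 0], [0.018, 0.0007, -0.0037, -0.1, 0.35, -0.1, 0], [0.01, 0, 0, 0, 0, 0, 0], [0, 0, 0, 0, 0, 0, 0], [0, 0, 0, 0, 0, 0, 0]]
  ]
}}

```text
t: 3.83
tool_pos: [0.6511, -0.0931, 0.2306]
tool_rot: [1.426, 0.18, -2.537]
contact_force: [-0.3, 0.0, 0.5]
opening: -0.0005
```

Run:
```python
from h import *
x,y,z=axes();to(D+.008*z,-z,-y)
ims=[]
for c,(u,v) in (("side",(280,130)),("top",(320,130))):
    im=get_image(c)[v:v+150,u:u+130,::-1]; ims.append(cv2.resize(im,None,fx=3,fy=3,interpolation=3))
cv2.imwrite("pics/pre.png",np.hstack(ims))
for c in ("side","top"):print(px(c,ctrl.get_obs()["tool_pos"]))
```

```text
t 3.8333 q [-0.1636  0.4647  1.1956 -0.2358  1.9773  1.1126] p [ 0.6511 -0.0931  0.2306] F [-0.3372  0.0314  0.5211] op -0.00045742574000839204
shift mm (tool) [31.1237 -1.3824 -2.4752] turn [-0.3304 -1.6667  0.0059]
[326.9394 177.6978]
[383.4654 181.9606]
```

View pics/pre.png

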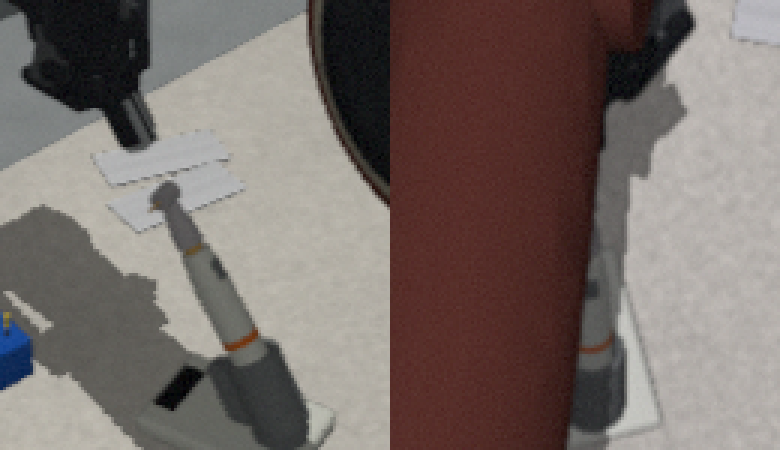

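Tip is in line with the drum (side picture: fingertip at (328,178), drum at about (335,195)). Now pressing.

Emit:
{"method": "arm_command", "body": {
  "plan": [
    [[0.012, -0.0007, -0.0012, -0.1, -0.8, 0, 0], [0.012, -0.0007, -0.0012, -0.1, -0.8, 0, 0], [0.002, 0, 0, 0, 0, 0, 0], [0.002, 0, 0, 0, 0, 0, 0], [0.002, 0, 0, 0, 0, 0, 0], [0, 0, 0, 0, 0, 0, 0]]
  ]
}}

```text
t: 4.43
tool_pos: [0.6386, -0.0952, 0.2045]
tool_rot: [1.393, 0.178, -2.549]
contact_force: [0.2, 0.2, 0.5]
opening: 0.0
```

Run:
```python
from h import *
x,y,z=axes();to(D+.008*z,-z,-y)
```

```text
t 4.4333 q [-0.1651  0.4669  1.2425 -0.2459  1.9496  1.1151] p [ 0.6386 -0.0952  0.2045] F [0.1943 0.1931 0.5049] op 1.5247549701900818e-05
shift mm (tool) [ 2.3011 -0.2491  0.1987] turn [-0.1459 -0.291  -0.1535]
```

Emit:
{"method": "arm_command", "body": {
  "plan": [
    [[0.002, 0, 0, 0, 0, 0, 0], [0.002, 0, 0, 0, 0, 0, 0], [0.002, 0, 0, 0, 0, 0, 0], [0, 0, 0, 0, 0, 0, 0]]
  ]
}}

```text
t: 4.77
tool_pos: [0.6366, -0.0961, 0.2009]
tool_rot: [1.398, 0.177, -2.546]
contact_force: [1.3, -0.1, 0.3]
opening: 0.0001
```

Emit:
{"method": "arm_command", "body": {
  "plan": [
    [[0.001, 0, 0, 0, 0, 0, 0], [0.001, 0, 0, 0, 0, 0, 0], [0, 0, 0, 0, 0, 0, 0]]
  ]
}}

```text
t: 5.02
tool_pos: [0.6362, -0.0964, 0.2004]
tool_rot: [1.401, 0.176, -2.544]
contact_force: [-0.2, 0.6, 0.5]
opening: 0.0002
```

Emit:
{"method": "arm_command", "body": {
  "plan": [
    [[0.003, 0, 0, 0, 0, 0, 0], [0.003, 0, 0, 0, 0, 0, 0]]
  ]
}}

```text
t: 5.18
tool_pos: [0.6344, -0.0973, 0.1973]
tool_rot: [1.406, 0.175, -2.54]
contact_force: [7.3, 2.2, 12.5]
opening: -0.0002
```

Emit:
{"method": "arm_command", "body": {
  "plan": [
    [[0.003, 0, 0, 0, 0, 0, 0], [0.003, 0, 0, 0, 0, 0, 0]]
  ]
}}

```text
t: 5.35
tool_pos: [0.6344, -0.0983, 0.1976]
tool_rot: [1.418, 0.171, -2.531]
contact_force: [6.7, 1.1, 8.5]
opening: -0.0
```

Emit:
{"method": "arm_command", "body": {
  "plan": [
    [[0.005, 0, 0, 0, 0, 0, 0], [0.005, 0, 0, 0, 0, 0, 0]]
  ]
}}

```text
t: 5.52
tool_pos: [0.6346, -0.0998, 0.1976]
tool_rot: [1.438, 0.165, -2.516]
contact_force: [7.6, 1.3, 14.1]
opening: -0.0001
```

Run:
```python
from h import *
x,y,z=axes();to(D+.008*z,-z,-y)
im=get_image("side")[130:290,280:410,::-1]
cv2.imwrite("pics/press.png",cv2.resize(im,None,fx=3.5,fy=3.5,interpolation=3))
print([(r["conf"],w("side",r["at"])) for r in mark_of("side","handpiece_mid")+mark_of("side","head_drum")])
```

```text
t 5.5167 q [-0.1712  0.4381  1.2834 -0.2457  1.8975  1.1188] p [ 0.6346 -0.0998  0.1976] F [ 7.6205  1.3318 14.0882] op -5.0871341494365705e-05
shift mm (tool) [-6.3613 -3.4688 -0.5188] turn [-0.5013 -2.3469 -1.0306]
[(0.69, array([ 0.5825, -0.1145,  0.1162])), (0.7, array([ 0.6302, -0.1006,  0.1933]))]
```

View pics/press.png

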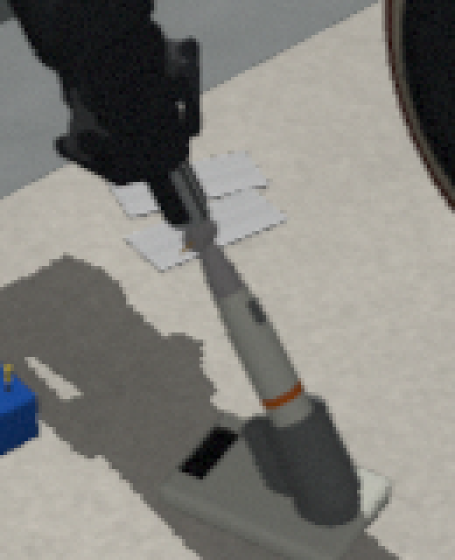

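Emit:
{"method": "arm_command", "body": {
  "plan": [
    [[0.007, -0.001, 0, 0, -1, 0, 0], [0.008, -0.001, 0, 0, -1, 0, 0], [0.008, 0, 0, 0, 0, 0, 0]]
  ]
}}

```text
t: 5.92
tool_pos: [0.6343, -0.1013, 0.1977]
tool_rot: [1.436, 0.146, -2.507]
contact_force: [9.6, 5.4, 18.6]
opening: -0.0001
```

Emit:
{"method": "arm_command", "body": {
  "plan": [
    [[-0.025, 0, 0, 0, 0, 0, 0], [-0.035, 0, 0, 0, 0, 0, 0], [-0.035, 0, 0, 0, 0, 0, 0], [-0.035, 0, 0, 0, 0, 0, 0], [-0.035, 0, 0, 0, 7, 0, 0.0854], [-0.01, 0, 0.02, 0, 7, 0, 0.0854], [-0.01, 0, 0.03, 0, 7, 0, 0.0854], [0, 0, 0.035, 0, 7, 0, 0.0854], [0, 0, 0.035, 0, 7, 0, 0.0854], [0, 0, 0.03, 0, 7, 0, 0.0854], [0, 0, 0.02, 0, 7, 0, 0.0854], [0, 0, 0, 0, 7, 0, 0.0854], [0, 0, 0, 0, 7, 0, 0.0854], [0, 0, 0, 0, 0, 0, 0.0854]]
  ]
}}

```text
t: 7.08
tool_pos: [0.5579, -0.1132, 0.365]
tool_rot: [2.603, 0.323, -1.423]
contact_force: [-0.6, -0.1, -1.5]
opening: 0.0856
```

```bash
cat >> h.py <<'E'
G=np.array([.582,-.112,.1165])
def gx(p=48,A=15):
    p,A=np.radians(p),np.radians(A);return np.array([np.cos(p)*np.cos(A),np.cos(p)*np.sin(A),-np.sin(p)])
E
python3 - <<'E'
from h import *
x,y,z=axes();X=gx();to(G-.09*X,X,-y)
for c in ("side",):
    print([(r["conf"],w(c,r["at"])) for n in ("handpiece_mid","head_drum","curing_light_mid") for r in mark_of(c,n)[:1]])
im=get_image("side")[100:320,220:480,::-1]
cv2.imwrite("pics/a.png",cv2.resize(im,None,fx=2.5,fy=2.5,interpolation=3))
E
```

```text
t 7.0833 q [-0.5095 -0.4549  1.9028  0.3804  1.2698  0.7506] p [ 0.5579 -0.1132  0.365 ] F [-0.6237 -0.0862 -1.4823] op 0.08560027983319017
shift mm (tool) [133.7054  -1.2673 128.3619] turn [ 1.3632  9.5836 -1.4188]
[(0.69, array([ 0.5825, -0.1145,  0.1162])), (0.7, array([ 0.6302, -0.1006,  0.1933])), (0.6, array([0.5885, 0.1568, 0.0858]))]
```

Emit:
{"method": "arm_command", "body": {
  "plan": [
    [[0, 0, 0.03, 0.3, 2.4, -0.3, 0.0854], [0, 0, 0.032, 0.3, 2.4, -0.3, 0.0854], [0.01, 0, 0.032, 0.3, 2.4, -0.3, 0.0854], [0.02, 0, 0.03, 0.3, 2.4, -0.3, 0.0854], [0.025, 0, 0, 0, 0, 0, 0.0854], [0.02, 0, 0, 0, 0, 0, 0.0854], [0, 0, 0, 0, 0, 0, 0.0854]]
  ]
}}

```text
t: 7.87
tool_pos: [0.5212, -0.1301, 0.2452]
tool_rot: [2.74, 0.374, -1.209]
contact_force: [-0.5, 0.6, -0.1]
opening: 0.0855
```

Run:
```python
from h import *
x,y,z=axes();X=gx();to(G+.019*X,X,-y)
im=get_image("side")[100:320,220:480,::-1]
cv2.imwrite("pics/b.png",cv2.resize(im,None,fx=2.5,fy=2.5,interpolation=3))
for n in ("handpiece_mid","head_drum","dock_socket"): print(n,[(round(r["conf"],2),w("side",r["at"])) for r in mark_of("side",n)[:2]])
```

```text
t 7.8667 q [-0.6794 -0.5483  2.2088  0.6598  1.0923  0.414 ] p [ 0.5212 -0.1301  0.2452] F [-0.4937  0.6428 -0.0957] op 0.08548314255017068
shift mm (tool) [156.8258  -2.4809  39.7264] turn [ 1.1712 -0.2861  0.0261]
handpiece_mid [(0.7, array([ 0.5797, -0.116 ,  0.1147]))]
head_drum [(0.59, array([ 0.6265, -0.0999,  0.192 ]))]
dock_socket [(0.75, array([0.3326, 0.2795, 0.0301])), (0.68, array([ 0.5348, -0.1281,  0.0267]))]
```

View pics/b.png

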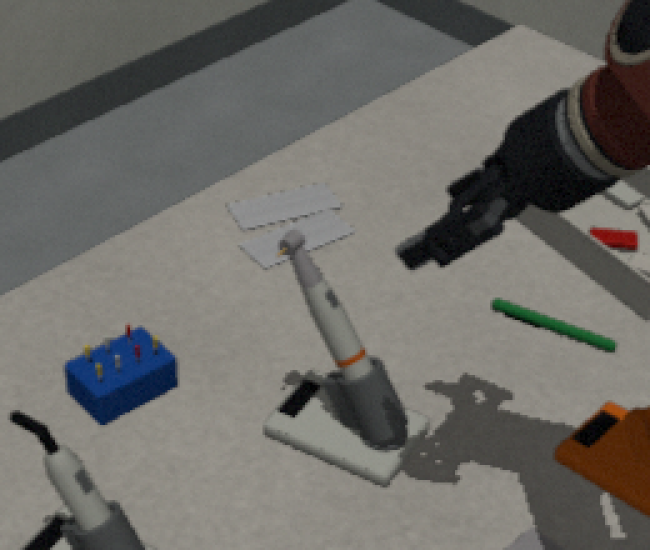

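The handpiece still stands in its cradle with the head down (drum at crop (292,243), band at (352,357)), and the gripper is on the robot side. Moving in.

Emit:
{"method": "arm_command", "body": {
  "plan": [
    [[0.005, 0, 0.02, 0.5, 0, 0, 0.0854], [0.005, 0, 0.02, 0.5, 0, 0, 0.0854], [0.025, -0.001, 0, 0, 0, 0, 0.0854], [0.025, -0.001, 0, 0, 0, 0, 0.0854], [0.025, 0, 0, 0, 0, 0, 0.0854], [0, 0, 0, 0, 0, 0, 0.0854]]
  ]
}}

```text
t: 8.57
tool_pos: [0.5585, -0.1304, 0.1812]
tool_rot: [2.749, 0.343, -1.168]
contact_force: [0.8, 0.1, 0.1]
opening: 0.0856
```

Run:
```python
from h import *
x,y,z=axes();X=gx();to(G+.019*X,X,-y)
```

```text
t 8.5667 q [-0.6213 -0.3915  2.2218  0.7286  0.8926  0.3231] p [ 0.5585 -0.1304  0.1812] F [0.8228 0.1269 0.1063] op 0.08564074575086905
shift mm (tool) [ 84.399  -14.3506  25.0598] turn [ 1.4469 -1.6974 -1.4111]
```

Emit:
{"method": "arm_command", "body": {
  "plan": [
    [[0, -0.005, 0.008, 0.5, -0.5, -0.5, 0.0854], [0, -0.005, 0.008, 0.5, -0.5, -0.5, 0.0854], [0, -0.004, 0.008, 0.5, -0.5, -0.4, 0.0854], [0, 0, 0, 0, 0, 0, 0.0854]]
  ]
}}

```text
t: 8.9
tool_pos: [0.5387, -0.1226, 0.1704]
tool_rot: [2.755, 0.363, -1.216]
contact_force: [-0.9, 0.0, -0.6]
opening: 0.0851
```

Run:
```python
from h import *
x,y,z=axes();X=gx();to(G+.019*X,X,-y)
```

```text
t 8.9 q [-0.6357 -0.4261  2.257   0.7151  0.9311  0.3429] p [ 0.5387 -0.1226  0.1704] F [-0.8888  0.0361 -0.5947] op 0.08514122881692304
shift mm (tool) [88.8686  0.8896  3.5421] turn [ 0.1704 -0.3632 -0.0677]
```

Emit:
{"method": "arm_command", "body": {
  "plan": [
    [[0.018, 0, 0.001, 0, 0, 0, 0.0854], [0.018, 0, 0.001, 0, 0, 0, 0.0854], [0.018, 0, 0.001, 0, 0, 0, 0.0854], [0, 0, 0, 0, 0, 0, 0.0854]]
  ]
}}

```text
t: 9.23
tool_pos: [0.5733, -0.1172, 0.1346]
tool_rot: [2.757, 0.35, -1.2]
contact_force: [-0.1, -0.0, -0.4]
opening: 0.0853
```

Run:
```python
from h import *
x,y,z=axes();X=gx();to(G+.019*X,X,-y)
```

```text
t 9.2333 q [-0.5742 -0.2857  2.2224  0.7643  0.8007  0.2988] p [ 0.5733 -0.1172  0.1346] F [-0.0807 -0.0321 -0.4457] op 0.08527442430834907
shift mm (tool) [38.8812 -3.2419  5.4816] turn [ 0.345  -0.8573 -0.6777]
```

Emit:
{"method": "arm_command", "body": {
  "plan": [
    [[0.013, -0.002, 0.003, 0.1, -0.3, -0.3, 0.0854], [0.013, -0.002, 0.003, 0.1, -0.3, -0.3, 0.0854], [0.012, -0.001, 0.002, 0.1, -0.3, -0.3, 0.0854], [0, 0, 0, 0, 0, 0, 0.0854], [0, 0, 0, 0, 0, 0, 0.0854]]
  ]
}}

```text
t: 9.65
tool_pos: [0.5923, -0.11, 0.1073]
tool_rot: [2.754, 0.363, -1.217]
contact_force: [0.2, 0.5, 0.3]
opening: 0.0851
```

Run:
```python
from h import *
x,y,z=axes();X=gx();to(G+.019*X,X,-y)
im=get_image("side")[130:290,280:410,::-1]
im2=get_image("top")[130:290,310:440,::-1]
cv2.imwrite("pics/c.png",cv2.resize(np.hstack([im,im2]),None,fx=3,fy=3,interpolation=3))
```

```text
t 9.65 q [-0.5377 -0.188   2.1919  0.7934  0.7422  0.2751] p [ 0.5923 -0.11    0.1073] F [0.225  0.546  0.3399] op 0.08507581871786242
shift mm (tool) [ 5.1453 -0.7411  1.6411] turn [ 0.163  -0.2992 -0.0632]
```

View pics/c.png

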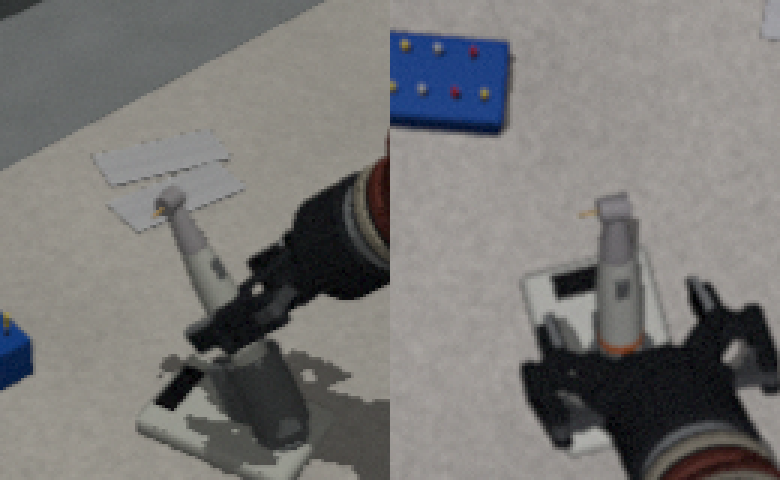

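Both fingers straddle the barrel (left panel: left fingertip at (205,335); right panel: barrel x≈620 between fingers 545 and 715). Advance a little more and close.

Emit:
{"method": "arm_command", "body": {
  "plan": [
    [[0.007, 0.002, 0.002, 0, 0, 0, 0.0854], [0, 0, 0, 0, 0, 0, 0.02], [0, 0, 0, 0, 0, 0, 0.01], [0, 0, 0, 0, 0, 0, 0.01], [0, 0, 0, 0, 0, 0, 0.01], [0, 0, 0, 0, 0, 0, 0.01], [0, 0, 0, 0, 0, 0, 0.01], [0, 0, 0, 0, 0, 0, 0.01], [0, 0, 0, 0, 0, 0, 0.01]]
  ],
  "squeeze": 70
}}

```text
t: 10.5
tool_pos: [0.5956, -0.1096, 0.1042]
tool_rot: [2.757, 0.371, -1.213]
contact_force: [-1.3, -0.1, 1.3]
opening: 0.0259
```

Run:
```python
from h import *
x,y,z=axes();X=gx();to(G+.019*X,X,-y)
o=ctrl.get_obs();print("tau",o["wrist_torque"]);R0=R.from_rotvec(o["tool_rot"])
print("axis in tool",R0.inv().apply(z), R0.as_matrix())
```

```text
t 10.5 q [-0.5365 -0.1724  2.1861  0.8081  0.7386  0.2591] p [ 0.5956 -0.1096  0.1042] F [-1.3025 -0.1472  1.2963] op 0.025934023523764973
shift mm (tool) [ 0.6657 -1.1896  1.9875] turn [ 0.2411 -0.5143  0.2256]
tau [-0.1224  0.3486  0.0542]
axis in tool [-0.2501  0.0031 -0.9682] [[ 0.6517  0.2644 -0.7109]
 [ 0.1787 -0.9644 -0.1948]
 [-0.7371 -0.0001 -0.6758]]
```

Emit:
{"method": "arm_command", "body": {
  "plan": [
    [[-0.003, 0, -0.01, 0, 0, 0, 0.01], [-0.004, 0, -0.013, 0, 0, 0, 0.01], [-0.004, 0, -0.013, 0, 0, 0, 0.01], [0, 0, 0, 0, 0, 0, 0.01]]
  ]
}}

```text
t: 10.83
tool_pos: [0.6118, -0.1056, 0.1323]
tool_rot: [2.751, 0.366, -1.223]
contact_force: [0.9, -0.5, -1.3]
opening: 0.026
```

Run:
```python
from h import *
o=ctrl.get_obs();d=o["tool_pos"]-[.5956,-.1096,.1042];x,y,z=axes();print(d@x*1e3,d@y*1e3,d@z*1e3,o["wrist_torque"],o["contact_force"])
to(np.array([.5956,-.1096,.1042])+.1*z,gx(),-y)
```

```text
-1.272572290218424 -0.32296411064182473 32.64874978881865 [-0.1373  0.3764 -0.0567] [ 0.8718 -0.467  -1.2697]
t 10.8333 q [-0.5067 -0.1832  2.1384  0.7428  0.7609  0.3572] p [ 0.6118 -0.1056  0.1323] F [ 0.8718 -0.467  -1.2697] op 0.02595910467319002
shift mm (tool) [-16.1362  -0.0891 -65.4028] turn [ 0.2218 -0.0579  0.0683]
```

Clean draw (32.6 mm along the axis, small force). Continue out.

Emit:
{"method": "arm_command", "body": {
  "plan": [
    [[-0.0045, 0, -0.018, 0, 0, 0, 0.01], [-0.0045, 0, -0.018, 0, 0, 0, 0.01], [-0.0045, 0, -0.018, 0, 0, 0, 0.01], [-0.0045, 0, -0.018, 0, 0, 0, 0.01], [-0.02, 0, -0.02, 0, 0, 0, 0.01], [-0.02, 0, -0.02, 0, 0, 0, 0.01], [-0.02, 0, -0.015, 0, 0, 0, 0.01], [-0.02, 0, -0.015, 0, 0, 0, 0.01], [-0.02, 0, -0.015, 0, 0, 0, 0.01], [-0.02, 0, -0.015, 0, 0, 0, 0.01], [0, 0, 0, 0, 0, 0, 0.01]]
  ]
}}

```text
t: 11.75
tool_pos: [0.6411, -0.0933, 0.3359]
tool_rot: [2.741, 0.382, -1.269]
contact_force: [0.1, -0.6, -0.6]
opening: 0.0259
```

Run:
```python
from h import *
o=ctrl.get_obs();print(o["q"],o["wrist_torque"],o["contact_force"])
im=get_image("side")[60:320,180:500,::-1]
cv2.imwrite("pics/d.png",cv2.resize(im,None,fx=2,fy=2,interpolation=3))
for n in ("handpiece_mid","head_drum","handpiece_foot"): print(n,[(round(r["conf"],2),w("side",r["at"])) for r in mark_of("side",n)[:1]])
```

```text
[-0.4532 -0.3004  1.8728  0.5233  1.0709  0.7175] [-0.1369  0.4286 -0.0079] [ 0.1199 -0.5862 -0.5631]
handpiece_mid [(0.75, array([ 0.6261, -0.0976,  0.3454]))]
head_drum [(0.83, array([ 0.6799, -0.0875,  0.4217]))]
handpiece_foot [(0.88, array([ 0.5727, -0.108 ,  0.2648]))]
```

View pics/d.png

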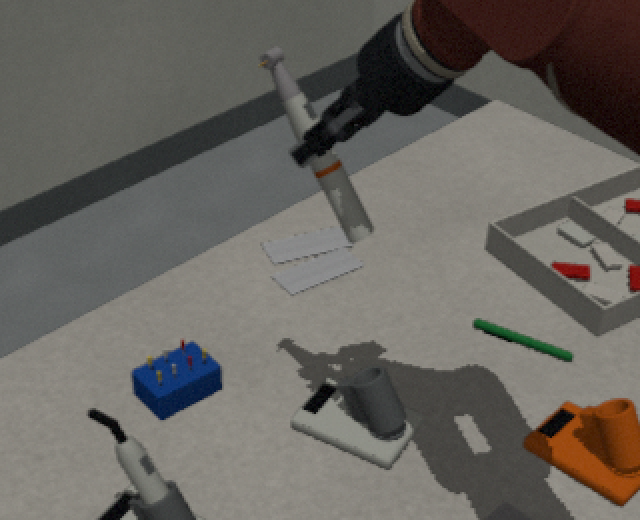

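Handpiece is out and firmly held; cradle is empty and bystanders unmoved. Now turn it level.

Emit:
{"method": "arm_command", "body": {
  "plan": [
    [[0, 0, 0, 0, -4, 0, 0.01], [0, 0, 0, 0, -6, 0, 0.01], [0, 0, 0, 0, -6, 0, 0.01], [0, 0, 0, 0, -6, 0, 0.01], [0, 0, 0, 0, -6, 0, 0.01], [0, 0, 0, 0, -6, 0, 0.01], [0, 0, 0, 0, -6, 0, 0.01], [0, 0, 0, 0, -6, 0, 0.01], [0, 0, 0, 0, -6, 0, 0.01], [0, 0, 0, 0, -4, 0, 0.01], [0, 0, 0, 0, 0, 0, 0.01], [0, 0, 0, 0, 0, 0, 0.01], [0, 0, 0, 0, 0, 0, 0.01]]
  ]
}}

```text
t: 13.03
tool_pos: [0.6285, -0.0874, 0.2812]
tool_rot: [1.646, 0.296, -2.433]
contact_force: [-0.2, -0.1, -2.6]
opening: 0.0264
```

Run:
```python
from h import *
o=ctrl.get_obs();print(o["q"],o["dq"],R.from_rotvec(o["tool_rot"]).as_matrix())
for c in ("side","top"):
    im=get_image(c)
    cv2.imwrite(f"pics/e{c}.png",im[:,:,::-1])
    P={}
    for n in ("handpiece_mid","head_drum","handpiece_foot","curing_light_mid","file_stand_mid","gauge_block_mid","pen_mid"):
        r=mark_of(c,n)[:1]
        if r: P[n]=w(c,r[0]["at"]);print(c,n,round(r[0]["conf"],2),P[n])
    try:
        v=P["head_drum"]-P["handpiece_foot"];print("len",np.linalg.norm(v),"angle",np.degrees(np.arccos(v[2]/np.linalg.norm(v))))
    except KeyError: pass
```

```text
[-0.2036  0.2919  1.2948 -0.1248  1.9124  1.0663] [-0.0013  0.0101  0.0246  0.0095 -0.0178 -0.0035] [[-0.3662  0.2655 -0.8918]
 [-0.0441 -0.9623 -0.2683]
 [-0.9295 -0.0589  0.3642]]
side handpiece_mid 0.75 [ 0.6302 -0.0908  0.2968]
side head_drum 0.64 [ 0.7212 -0.0655  0.2865]
side handpiece_foot 0.68 [ 0.5357 -0.1137  0.3126]
side curing_light_mid 0.6 [ 0.7198 -0.0662  0.289 ]
side file_stand_mid 0.89 [ 0.7549 -0.0013  0.0199]
side gauge_block_mid 0.55 [0.5742 0.364  0.0098]
side pen_mid 0.56 [ 0.5294 -0.3687  0.0082]
len 0.193470772986516 angle 97.74036121075814
top head_drum 0.16 [ 0.5372 -0.1095  0.3112]
top handpiece_foot 0.56 [ 0.5402 -0.107   0.3134]
top curing_light_mid 0.91 [0.5877 0.1575 0.0807]
top file_stand_mid 0.82 [ 0.7513 -0.0001  0.0187]
top gauge_block_mid 0.6 [0.5849 0.1604 0.0802]
top pen_mid 0.87 [ 0.5259 -0.3665  0.0021]
len 0.004483302354291955 angle 119.80162858184971
```

View pics/eside.png

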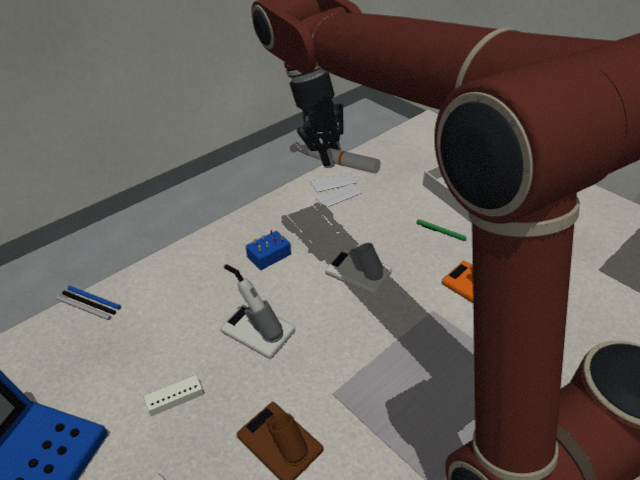

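Held nearly level, with the head about 8° low. I'll take out 7° and let it settle.

Emit:
{"method": "arm_command", "body": {
  "plan": [
    [[-0.005, 0, 0, 0, 4, 0, 0.01], [-0.005, 0, 0, 0, 3.5, 0, 0.01], [0, 0, 0, 0, 0, 0, 0.01], [0, 0, 0, 0, 0, 0, 0.01], [0, 0, 0, 0, 0, 0, 0.01], [0, 0, 0, 0, 0, 0, 0.01], [0, 0, 0, 0, 0, 0, 0.01], [0, 0, 0, 0, 0, 0, 0.01]]
  ]
}}

```text
t: 14.5
tool_pos: [0.6325, -0.0867, 0.2904]
tool_rot: [1.806, 0.315, -2.331]
contact_force: [0.2, -0.1, -2.0]
opening: 0.0258
```

Run:
```python
from h import *
for k in range(3):
    im=get_image("side"); P={n:w("side",r[0]["at"]) for n in ("handpiece_mid","head_drum","handpiece_foot") if (r:=mark_of("side",n))}
    print(P)
    v=P["head_drum"]-P["handpiece_foot"];print("len",np.linalg.norm(v),"angle",np.degrees(np.arccos(v[2]/np.linalg.norm(v))))
    o=ctrl.get_obs();print(o["t"],o["tool_pos"],o["dq"],o["opening"])
cv2.imwrite("pics/f.png",cv2.resize(im[100:220,240:420,::-1],None,fx=4,fy=4,interpolation=3))
```

```text
{'handpiece_mid': array([ 0.6326, -0.0875,  0.3068]), 'head_drum': array([ 0.7218, -0.0637,  0.3079]), 'handpiece_foot': array([ 0.5366, -0.1104,  0.3051])}
len 0.19101405707434205 angle 89.14474736048135
14.7 [ 0.6325 -0.0868  0.2907] [-0.0021 -0.0047  0.0011 -0.0014  0.0009  0.0003] 0.025757796951564927
{'handpiece_mid': array([ 0.632 , -0.0888,  0.3037]), 'head_drum': array([ 0.72  , -0.0642,  0.3082]), 'handpiece_foot': array([ 0.5383, -0.1123,  0.3062])}
len 0.18797244478912326 angle 89.37120641200094
14.9 [ 0.6324 -0.0869  0.291 ] [-0.0006 -0.0025 -0.001  -0.0001 -0.0006 -0.0006] 0.025993068537693183
{'handpiece_mid': array([ 0.6313, -0.0892,  0.3051]), 'head_drum': array([ 0.7226, -0.0653,  0.3065]), 'handpiece_foot': array([ 0.5351, -0.1119,  0.3075])}
len 0.1932332010809736 angle 90.2853403190734
15.1 [ 0.6324 -0.0869  0.2911] [ 0.0009  0.001   0.0005 -0.0002  0.0009  0.0028] 0.025639037974864578
```

View pics/f.png

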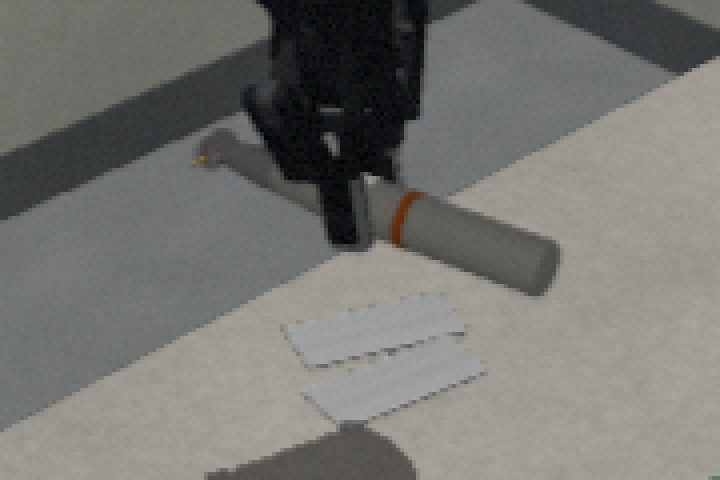

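The handpiece is level (about 90°), its grip centre is about 30 cm up, and it is still. Handing in.

```bash
python3 -c "
from h import *
print(finish_job())"
```

```text
the job is handed in; nothing more can be done
None
```

I pressed the head home in the cradle, drew the handpiece out and turned it level. I handed the job in at about 15 s while holding it still; the station reported no verdict.

- **Head:** With closed fingers I pressed until the tip stopped moving, while the force rose from about 14 N to about 22 N. I took that as the stop. The head joint can't be read directly. In the final pictures the foot-to-drum length came out at 188–193 mm, against 196 mm when home and up to 202 mm when not; the network is only good to about 4 mm.
- **Draw:** I gripped the barrel at 70 N, and the first 33 mm came out along its axis with almost no force. A picture after lifting showed the cradle empty and the handpiece well clear of it.
- **Final hold:** The first turn overshot by about 8°, so I corrected it. The axis then measured 89–90° from vertical, with the grip centre about 0.305 m up. The arm was practically still and the finger opening steady at about 26 mm.
- **Bystanders:** All of them measured within about 1 cm of their starting places after the first turn; I did not check them again after the correction. In those checks two of the network's results were clearly wrong: the side camera placed the curing light on the handpiece's head, and the top camera placed the measuring block on the curing light. For each of these the other camera and the picture agreed with the start.

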